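Snap the split clip onto the band wheel's axle

ROBOT

A 6-joint arm with a two-finger parallel gripper is mounted at the origin on the work surface. World frame = base frame: x ahead of the robot, y to its left, z up, the work surface at z = 0. Lengths are in m, angles in rad, forces in N, time in s.
With the tool pointing down it reaches from about 0.275 to 0.85 m from the base axis. Payload 5.2 kg.
Tool frame: the origin (TCP) lies on the mounting face of the last link; the fingertips stand 173 mm ahead of it and the grasp point (between the pads) lies 155 mm ahead of it; z points along the fingers, y is the direction in which the jaws open and shut (so a half turn about z gives the same grasp; the last joint's range is limited). The gripper opens to 85 mm and grips with 20 to 120 N. Pads are 22 mm wide; open, the fingers measure 114 mm over their backs; the gripper's body (76 mm by 85 mm) begins 54 mm behind the grasp point. The pads swing forward as they close: fully open they stand 13 mm farther back than shut.
Start: joints at [1.046, 0.259, 1.535, -0, 1.348, -0.203], TCP at [0.174, 0.522, 0.405] pointing down, gripper open.
Joint ranges: [-3.14, 3.14], [-0.91, 2.08], [0.19, 2.58], [-1.22, 4.36], [0.22, 2.71], [-3.12, 3.12]. Speed limits (rad/s): [2.57, 2.57, 3.14, 3.14, 3.14, 3.14].

INTERFACE

Orientations are given as a unit quaternion [x, y, z, w].
In Python, from plant import r, cams gives the robot as it stands.
- The arm moves only by the tool arm_command, never from a script. Its argument "commands" is a list that holds one entry, the list of rows, each a list of 7 numbers: the shift along the tool's x, y, z scaled (see below), then the turn, a rotation vector about the tool's x, y, z scaled (see below), then the opening, from -1 (shut) to 1 (fully open). In form: [[[x, y, z, rx, ry, rz, gripper], ...]]. A call has 1 to 5 rows; each row shifts and turns the commanded pose from where the row before left it, along the tool's axes as they then stand; what a row does not reach is not made up. The controller multiplies each number of a shift by 300 mm and each number of a turn by pi/2 rad. A row lasts 1/10 s, in which the tool goes at most 50 mm and 8.59 degrees, less where a joint would pass 70% of its speed; a pose out of reach is approached as far as the arm can. A call with a number of a shift or a turn outside -1 to 1 is refused whole. A call with a gripper value outside its range is refused whole. The fingers move at their own pace and stop on an object; "force" is the grip in N (left out, the last holds). Time passes only in rows, so rows that do not move let the fingers close. It gives the time, the measured TCP pose, the force and the opening at its end, in the units of the state.
- r.read_state(): the state, without advancing time (a new reading comes with each control period).
- cams.get_image(name): name is "scene" or "top" or "wrist"; returns a dict with "image" (420x560x3 uint8, red, green, blue), "range_z" (420x560 float32, m along the optical axis (not along the pixel's ray), 0 where there is no reading), "mtx" (3x3 intrinsics, pixels), "rvec" (rotation vector, rad) and "tvec" (3), from world to camera coordinates, as OpenCV has them. Camera axes: x right, y down, z forward; pixel columns grow to the right and rows downward; lengths in m; the calibration is good to about 2 mm. A picture is of the moment at which its call begins.
- r.hand_in(): hands the job in, once; it reports no verdict.
The state is a dict: "t": time; "joint_positions": joint angles; "dq": joint speeds; "joint_efforts": joint torques, N m; "position": TCP position; "eef_rot": TCP orientation; "contact_force": force on the tool from outside, world axes, zero at the start; "moment": the same for the moment, N m; "width": opening from 0.0 (shut) to 1.0 (fully open).
Only numpy, scipy, OpenCV 4.12 (cv2) and the standard library are available. Lean on these libraries where they do the work, as an engineer would, in place of code of your own. Each camera call takes 0.05 s, during which the arm holds its last target.

TASK

The steel split clip lies on the face of the bandsaw's band wheel; pick up the wooden-handled fork tool and use its prongs, not the fingers, to push the clip sideways into the axle's groove until it snaps fully home. The axle stands on a sprung carriage that gives as you push, so keep pushing until you feel the snap, but do not drive the carriage to its end stop. Then draw the tool away, lay it back down on the bench and leave the screwdriver, oil bottle and push stick where they are.

Things in the scene. Friction and masses are not known exactly. Their poses are not given: they have to be found in the camera images.
- fork_tool: Fork tool, 164 mm long, 180 g, lying on the bench on its flat underside. Origin: underside, under the middle of the handle; x along the tool to the prongs, z up. Handle: upright wooden slab 90 mm long (x -45 to 45), 20 mm wide (y), 40 mm tall. Then a flat steel shank 16 mm wide and a 44 mm wide bridge (x 85 to 97); steel parts are 9 mm thick, underside level with the handle's.
- fork_tips (a point): Point midway between the tips of the fork tool's two prongs: in the tool's frame x = 119, y = 0, z = 4.5 mm. The prongs are straight, 22 mm long, 11 mm wide each, 22 mm apart inside (y 11 to 22 mm either side), 9 mm thick. Same axes as the tool.
- clip: Split clip of dark steel, 9 mm thick, about 80 g, 66 mm long, 52 mm wide, lying loose and flat on the wheel's face between rim and axle, mouth roughly towards the axle. Origin: underside, centre of the round seat, which lies on the axle's centre when the clip is home; x points out through the mouth, z up.
- clip_back (a point): Middle of the clip's straight back bar's rear face (clip frame x = -28, z = 4.5 mm); the bar is 52 mm wide. A tail tab 16 mm wide stands out behind it, x -28 to -42. It fits between the fork's prongs with 3 mm play each side, so that both prong tips bear on the bar.
- clip_mouth (a point): Middle of the clip's mouth (clip frame x = 7 mm), between inner lobes 19 mm apart on two sprung jaws; flared lead-in to x = 23. The jaws grip the groove from 18 mm short of home; past 7 mm short the clip jumps home by itself. Takes 8 to 14 N, differing from run to run, more if pushed off-centre (yield to the sideways force); at the snap the push drops by about 3 N.
- axle (a point): Centre of the upright axle at the level of the wheel's face, 66 mm above the bench; z up, x the way the carriage gives. Moves with the carriage. Wheel's face: flat disc of 90 mm radius about it. Groove: 11 mm radius, from the wheel's face up 12 mm; above it the axle's head, 15 mm radius, to 31 mm above the face.
- carriage (a joint): Travel in m of the sprung carriage that bears axle and wheel: 0 at rest, growing along slide_bed's x as the axle is pushed, end stop at 0.036. Spring: 2 N preload plus 500 N/m, so it gives about 12 to 25 mm before the clip snaps; it springs back when let go.
- slide_bed: Grey bed of the slide, bolted to the bench, 110 mm wide, up to 44 mm tall, x -85 to +170 mm. Origin: on the bench straight below the axle's place at rest; x is the way the carriage slides and the clip must be pushed.
- screwdriver: Bystander: screwdriver lying on the bench beyond the fork tool; origin under it.
- oil_bottle: Bystander: white plastic oil bottle, 48 mm across, 120 mm tall, standing; origin at the centre of its foot.
- push_stick: Bystander: plywood push stick about 235 mm long, 14 mm thick, lying flat; origin underside, near its middle.

How it is judged:
On the way, in this order (a step that is already met when the one before it is completed fails the run):
1. the fork tool presses the clip against the axle so that the carriage gives (contact force between fork_tool and clip above 3 N and value of joint carriage above 0.005 m), for 0.05 s.
2. the clip has snapped home in the groove (horizontal distance between clip and axle below 0.003 m and z of clip in the frame of axle between -0.003 and 0.003 m and angle between clip's own z axis and vertical below 0.12 rad), for 0.2 s.
At the end, for the whole second after the job is handed in: The clip's origin is within 3 mm of the axle's centre, lying flat (within 7 degrees) and within 3 mm of the wheel's face height; the carriage is back within 3 mm of rest; the fork tool lies at rest on the bench (origin lower than 24 mm), not touching the clip (all of step 2 and value of joint carriage below 0.003 m and height (world z) of fork_tool below 0.024 m and linear speed of each of fork_tool, clip below 0.02 m/s and contact force between fork_tool and clip below 0.2 N).
It fails at once if the carriage is driven to its end stop (beyond 33 mm) (value of joint carriage above 0.033 m).
It fails at once if the fingers push the clip (over 1 N) (contact force between the fingers and clip above 1 N).
It fails at once if the screwdriver is moved by more than 30 mm (distance of screwdriver from where it was at the start of the episode above 0.03 m).
It fails at once if the oil bottle is moved by more than 30 mm (distance of oil_bottle from where it was at the start of the episode above 0.03 m).
It fails at once if the push stick is moved by more than 30 mm (distance of push_stick from where it was at the start of the episode above 0.03 m).
It also fails if it takes over 64 s, if anything falls off the work surface, if the arm or the gripper's body presses on something with over 40 N, if the wrist force passes 120 N, or if a joint passes its speed limit or range.

## Working session

There is one attempt and no reset: what is moved stays moved. The work goes in short steps, Python scripts to look and compute and a tool call to move; the robot and the scene stay as the last step left them, time stands still between calls to the robot, and variables do not carry over. Pictures are saved under pics/ and viewed, and the job is handed in when it is done.

Besides the shell and the picture viewer there is one more tool, called after "Call:" by a JSON object that holds its "api" and its "payload", one argument or row to a line. arm_command: Moves the arm, as the interface text tells. Its arguments: {"type":"object","properties":{"commands":{"type":"array","items":{"type":"array","items":{"type":"array","items":{"type":"number","minimum":-1,"maximum":1}}}},"force":{"type":"number"}},"required":["commands"]}

```bash
ls; mkdir -p pics
python3 - <<'E'
from plant import r,cams
import cv2
for n in("scene","top","wrist"):
    d=cams.get_image(n); cv2.imwrite(f"pics/{n}0.png",d["image"][:,:,::-1]); print(n,d["mtx"].tolist(),d["rvec"],d["tvec"])
print(r.read_state())
E
```

```text
pics
scene [[490.4209825209824, 0.0, 272.246065730062], [0.0, 490.4209825209824, 213.49168685988022], [0.0, 0.0, 1.0]] [ 1.78074937  2.04954836 -0.6015567 ] [ 0.01116349 -0.48092481  1.43843978]
top [[442.5253008811292, 0.0, 284.0235271625378], [0.0, 442.5253008811292, 205.2500023231631], [0.0, 0.0, 1.0]] [ 2.16386224 -2.20672599  0.102299  ] [0.07744066 0.59505477 0.93417845]
wrist [[335.0623564124685, 0.0, 283.8599256688584], [0.0, 335.0623564124685, 209.64523946614335], [0.0, 0.0, 1.0]] [-2.35609614 -1.69930025 -0.23671052] [-0.54948261 -0.03560971  0.37784977]
{'t': 0.15, 'joint_positions': array([ 1.04619403e+00,  2.59158328e-01,  1.53582292e+00, -1.74654155e-05,
        1.34797745e+00, -2.02771388e-01]), 'dq': array([ 0.00089893, -0.00177991, -0.00359357, -0.00018171, -0.00142937,
       -0.00074778]), 'joint_efforts': array([ 2.92771430e-03, -4.46384096e+01, -2.90822107e+01, -2.60686957e-04,
        8.19614273e-03, -4.24150119e-05]), 'position': array([0.17385116, 0.52163185, 0.40407831]), 'eef_rot': array([ 1.60219952e-01,  9.87081101e-01, -6.41376341e-04, -2.35007855e-04]), 'contact_force': array([ 0.11624861, -0.00594858, -0.29913063]), 'moment': array([0.00779354, 0.00280238, 0.01055886]), 'width': 1.0005518407507228}
```

View pics/scene0.png

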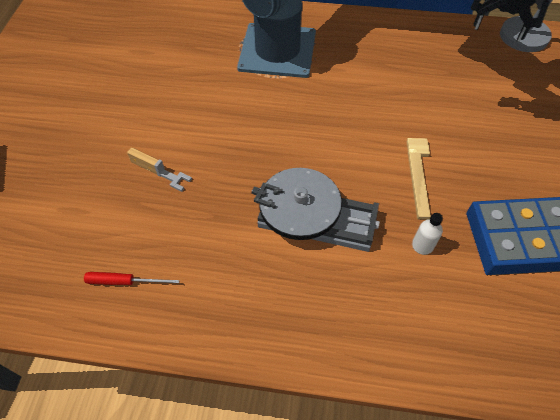

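View pics/top0.png

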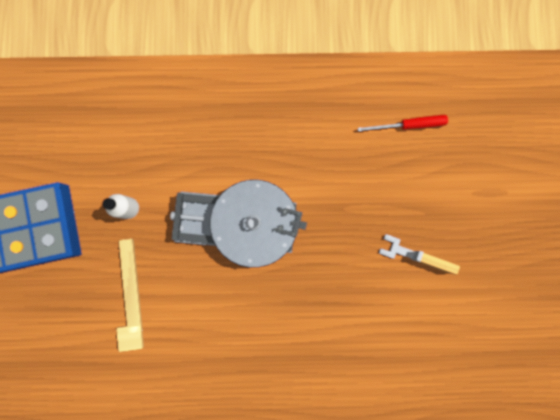

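View pics/wrist0.png

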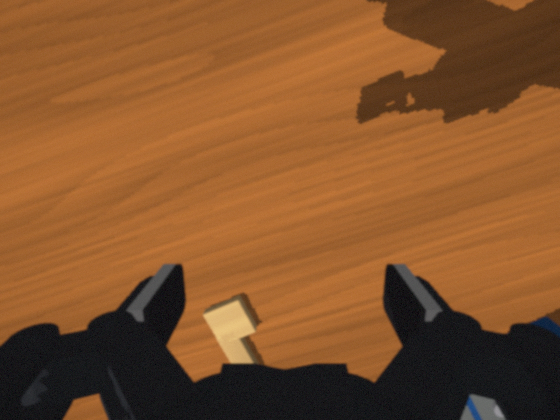

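```bash
cat > h.py <<'E'
import numpy as np,cv2
from scipy.spatial.transform import Rotation as R
def ray(d,uv,z):
    Rm=cv2.Rodrigues(np.array(d["rvec"]))[0];t=np.array(d["tvec"]).ravel()
    uv=np.atleast_2d(uv).astype(float)
    p=np.c_[uv,np.ones(len(uv))]@np.linalg.inv(d["mtx"]).T
    w=p@Rm; c=-Rm.T@t
    return c+w*((z-c[2])/w[:,2])[:,None]
def cloud(d):
    Rm=cv2.Rodrigues(np.array(d["rvec"]))[0];t=np.array(d["tvec"]).ravel()
    v,u=np.mgrid[0:420,0:560];p=np.stack([u,v,np.ones_like(u)],-1)@np.linalg.inv(d["mtx"]).T
    return (p*d["range_z"][...,None]-t)@Rm
E
python3 - <<'E'
from plant import r,cams
from h import *
for n in("scene","top"):
    d=cams.get_image(n); im=d["image"]; 
    b={"scene":[(120,140,200,195,'fork'),(240,160,390,255,'wheel')],"top":[(370,225,470,285,'fork'),(160,170,315,275,'wheel')]}[n]
    for u0,v0,u1,v1,k in b:
        c=cv2.resize(im[v0:v1,u0:u1],None,fx=5,fy=5,interpolation=cv2.INTER_CUBIC); cv2.imwrite(f"pics/{n}_{k}.png",c[:,:,::-1])
    C=cloud(d)
    if n=="top":
        for uv in[(437,265),(390,240),(250,224),(230,240),(280,240),(285,215)]: print(uv,C[uv[1],uv[0]].round(4))
E
```

```text
(437, 265) [ 0.4626 -0.2528  0.0455]
(390, 240) [ 0.5169 -0.1649  0.0094]
(250, 224) [0.5551 0.1363 0.0795]
(230, 240) [0.5236 0.1786 0.0668]
(280, 240) [0.5215 0.076  0.0663]
(285, 215) [0.5723 0.0648 0.0736]
```

View pics/top_fork.png

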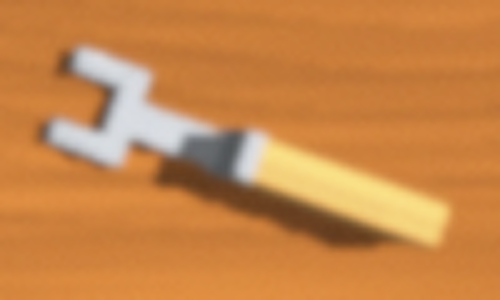

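View pics/top_wheel.png

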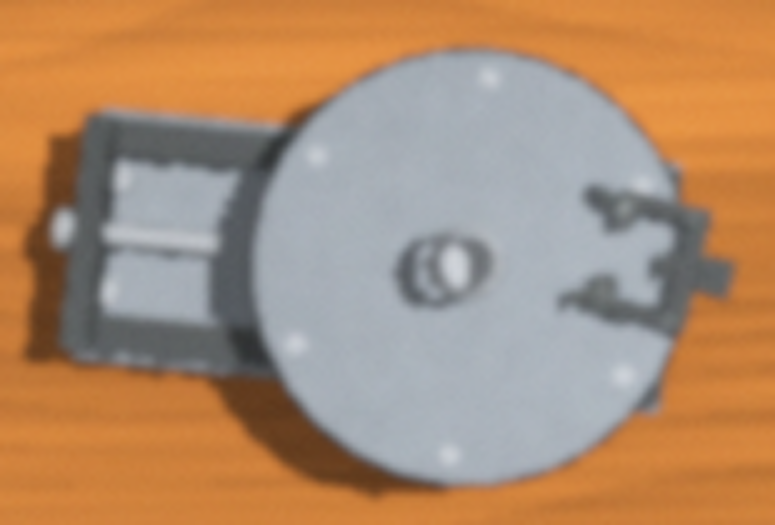

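View pics/scene_wheel.png

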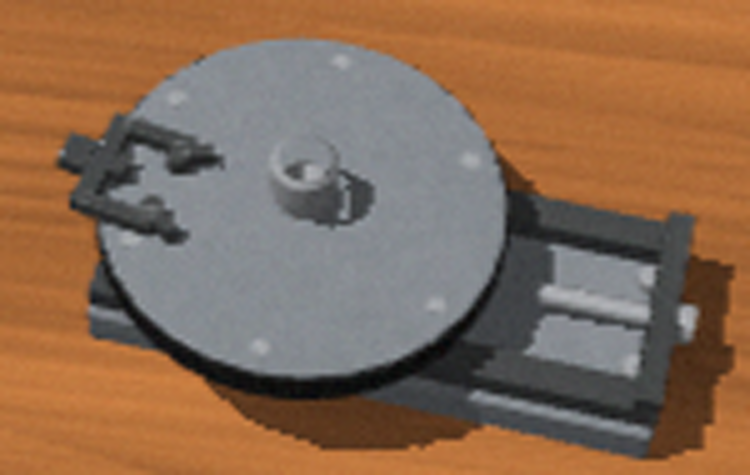

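Run:
```python
from plant import r,cams
from h import *
s=r.read_state();T=R.from_quat(s["eef_rot"]).as_matrix();print("toolaxes\n",T.round(3))
d=cams.get_image("wrist");Rm=cv2.Rodrigues(np.array(d["rvec"]))[0];c=-Rm.T@np.ravel(d["tvec"])
print("cam in tool",T.T@(c-s["position"]),"cam axes in tool\n",(T.T@Rm.T).round(3))
d=cams.get_image("top");im=d["image"];C=cloud(d);hsv=cv2.cvtColor(im,cv2.COLOR_RGB2HSV)
v,u=np.mgrid[0:420,0:560];roi=(u>370)&(u<470)&(v>225)&(v<285)
st=roi&(hsv[...,1]<70)&(hsv[...,2]>120);hd=roi&(C[...,2]>0.03)
for k,m in(("steel",st),("handle",hd)):
    P=C[m];print(k,m.sum(),P.mean(0).round(4))
    p=ray(d,np.c_[u[m],v[m]],.009 if k=="steel" else .04)
    q=cv2.minAreaRect((p[:,:2]*1000).astype(np.float32));print(q)
# line prong tips: crop px (75,62) (50,130) /5
tips=ray(d,np.array([[370+75/5,225+60/5],[370+48/5,225+130/5]])-.4,.009);print("tips",tips.round(4))
he=ray(d,np.array([[370+448/5,225+205/5],[370+437/5,225+245/5]])-.4,.04);print("handle end",he.round(4))
# wheel
m=(u>200)&(u<310)&(v>170)&(v<275)&(abs(C[...,2]-.066)<.004)
p=ray(d,np.c_[u[m],v[m]],.066);(cx,cy),rr=cv2.minEnclosingCircle((p[:,:2]*1000).astype(np.float32));print("wheel",cx,cy,rr)
```

```text
toolaxes
 [[-0.949  0.316 -0.   ]
 [ 0.316  0.949 -0.001]
 [ 0.    -0.001 -1.   ]]
cam in tool [0.07002057 0.00027342 0.0318166 ] cam axes in tool
 [[ 0.    -0.961 -0.276]
 [ 1.     0.     0.   ]
 [ 0.    -0.276  0.961]]
steel 409 [ 0.4976 -0.1797  0.0121]
((493.5717468261719, -188.770263671875), (91.93338775634766, 45.71489715576172), 68.17488861083984)
handle 454 [ 0.47   -0.2379  0.092 ]
((486.975830078125, -217.17446899414062), (106.72930145263672, 201.2867889404297), 1.457312822341919)
tips [[ 0.5245 -0.1535  0.009 ]
 [ 0.4943 -0.1404  0.009 ]]
handle end [[ 0.4601 -0.3018  0.04  ]
 [ 0.4434 -0.2962  0.04  ]]
wheel 557.8788452148438 128.8673553466797 90.8653564453125
```

Call:
{"api": "arm_command", "payload": {
  "commands": [
    [[0,0,0,0,0,0.095,1],[0,0,0,0,0,0.095,1],[0,0,0,0,0,0.095,1],[0,0,0,0,0,0.095,1],[0,0,0,0,0,0.095,1]]
  ]
}}

```text
t: 0.85
position: [0.1739, 0.5218, 0.4047]
eef_rot: [0.512, 0.859, -0.0, -0.0]
contact_force: [0.2, 0.8, 0.3]
width: 1.0
```

Call:
{"api": "arm_command", "payload": {
  "commands": [
    [[0,0,0,0,0,0.095,1],[0,0,0,0,0,0.095,1],[0,0,0,0,0,0.095,1],[0,0,0,0,0,0.095,1],[0,0,0,0,0,0.095,1]]
  ]
}}

```text
t: 1.35
position: [0.1739, 0.5218, 0.4047]
eef_rot: [0.79, 0.614, -0.0, 0.0]
contact_force: [-0.3, -0.3, -0.9]
width: 1.0
```

Call:
{"api": "arm_command", "payload": {
  "commands": [
    [[0,0,0,0,0,0.08,1],[0,0,0,0,0,0,1]]
  ]
}}

```text
t: 1.55
position: [0.1739, 0.5218, 0.4047]
eef_rot: [0.825, 0.565, -0.0, 0.0]
contact_force: [-0.1, 0.3, 0.7]
width: 0.999
```

```bash
cat >> h.py <<'E'
def go(s,target,yaw=None):
    """print shift (tool axes, mm and units) to TCP target"""
    T=R.from_quat(s["eef_rot"]).as_matrix()
    dv=T.T@(np.array(target)-s["position"])
    y=np.degrees(np.arctan2(T[1,0],T[0,0]))
    print("t",s["t"],"pos",s["position"].round(4),"yaw",y.round(2),"tilt",(T[:,2]).round(4),"w",round(s["width"],3),"F",np.round(s["contact_force"],2))
    print("units",(dv/.3).round(4),"rows",np.linalg.norm(dv)/.05, "" if yaw is None else ("rz units",round(-(yaw-y)/90,4)))
E
python3 - <<'E'
from plant import r
from h import *
go(r.read_state(),[.478,-.2295,.30],68.7)
E
```

```text
t 1.55 pos [0.1739 0.5218 0.4047] yaw 68.8 tilt [-0.e+00 -1.e-04 -1.e+00] w 0.999 F [-0.09  0.3   0.68]
units [-1.9682  1.8505  0.3491] rows 16.34394682685879 ('rz units', np.float64(0.0012))
```

Call:
{"api": "arm_command", "payload": {
  "commands": [
    [[-0.109,0.103,0.019,0,0,0,1],[-0.109,0.103,0.019,0,0,0,1],[-0.109,0.103,0.019,0,0,0,1],[-0.109,0.103,0.019,0,0,0,1],[-0.109,0.103,0.019,0,0,0,1]]
  ]
}}

```text
t: 2.05
position: [0.2592, 0.312, 0.3761]
eef_rot: [0.823, 0.567, 0.0, 0.0]
contact_force: [0.0, -0.2, -1.0]
width: 1.001
```

Call:
{"api": "arm_command", "payload": {
  "commands": [
    [[-0.109,0.103,0.019,0,0,0,1],[-0.109,0.103,0.019,0,0,0,1],[-0.109,0.103,0.019,0,0,0,1],[-0.109,0.103,0.019,0,0,0,1],[-0.109,0.103,0.019,0,0,0,1]]
  ]
}}

```text
t: 2.55
position: [0.3444, 0.1036, 0.3479]
eef_rot: [0.824, 0.567, 0.001, 0.0]
contact_force: [0.5, 0.3, -0.2]
width: 1.0
```

Call:
{"api": "arm_command", "payload": {
  "commands": [
    [[-0.109,0.103,0.019,0,0,0,1],[-0.109,0.103,0.019,0,0,0,1],[-0.109,0.103,0.019,0,0,0,1],[-0.109,0.103,0.019,0,0,0,1],[-0.109,0.103,0.019,0,0,0,1]]
  ]
}}

```text
t: 3.05
position: [0.4297, -0.1049, 0.3192]
eef_rot: [0.824, 0.567, 0.0, 0.0]
contact_force: [0.8, 0.2, 0.4]
width: 0.997
```

Call:
{"api": "arm_command", "payload": {
  "commands": [
    [[-0.109,0.103,0.019,0,0,0,1],[-0.109,0.103,0.019,0,0,0,1],[-0.109,0.103,0.019,0,0,0,1],[0,0,0,0,0,0,1]]
  ]
}}

```text
t: 3.45
position: [0.482, -0.2328, 0.3014]
eef_rot: [0.825, 0.565, -0.0, 0.001]
contact_force: [0.1, -0.1, -0.7]
width: 0.999
```

Run:
```python
from plant import r,cams
from h import *
go(r.read_state(),[.478,-.2295,.30],68.7)
d=cams.get_image("wrist");cv2.imwrite("pics/w1.png",d["image"][:,:,::-1])
```

```text
t 3.45 pos [ 0.482  -0.2328  0.3014] yaw 68.86 tilt [ 0.0015 -0.0025 -1.    ] w 0.999 F [ 0.13 -0.1  -0.72]
units [ 0.0056 -0.0165  0.0045] rows 0.10793500674719614 ('rz units', np.float64(0.0017))
```

View pics/w1.png

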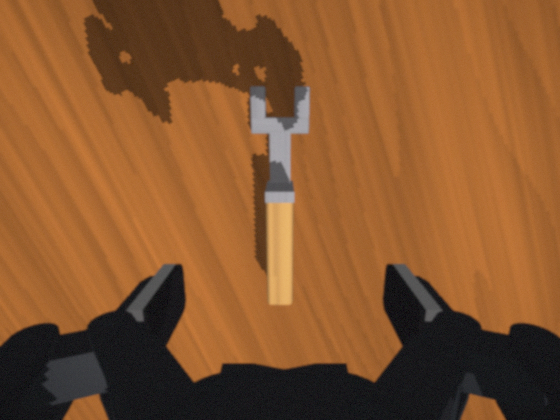

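Run:
```python
from plant import r,cams
from h import *
s=r.read_state();T=R.from_quat(s["eef_rot"]).as_matrix()
d=cams.get_image("wrist")
tips=ray(d,[[250,88],[309,87]],.009);he=ray(d,[[268.5,304.5],[293,304.5]],.04);hf=ray(d,[[265,192],[294.5,192]],.04)
for n,p in(("tips",tips),("hend",he),("hfront",hf)):print(n,p.round(4).tolist(),"mid",p.mean(0).round(4),"w",np.linalg.norm(p[0]-p[1]))
a=tips.mean(0);b=he.mean(0);v=(a-b)[:2];y=np.arctan2(v[1],v[0]);u=v/np.linalg.norm(v);print(np.degrees(y),np.linalg.norm(v))
o=(a[:2]-.119*u+b[:2]+.045*u)/2;print("origin",o)
go(s,[*(o+.03*u),.155+.024],np.degrees(y))
```

```text
tips [[0.4895, -0.1391, 0.009], [0.5301, -0.154, 0.009]] mid [ 0.5098 -0.1466  0.009 ] w 0.04321297809646857
hend [[0.4438, -0.2933, 0.04], [0.4615, -0.3001, 0.04]] mid [ 0.4527 -0.2967  0.04  ] w 0.018993663981722534
hfront [[0.4747, -0.2094, 0.04], [0.4941, -0.2169, 0.04]] mid [ 0.4844 -0.2132  0.04  ] w 0.02070513727922182
69.17330884367829 0.16065526812689251
origin [ 0.46806269 -0.25621979]
t 3.5 pos [ 0.481  -0.2303  0.3013] yaw 68.87 tilt [-3.e-04 -0.e+00 -1.e+00] w 0.998 F [-0.83  0.24 -0.03]
units [ 0.0041 -0.0095  0.4078] rows 2.447437082921059 ('rz units', np.float64(-0.0034))
```

Call:
{"api": "arm_command", "payload": {
  "commands": [
    [[0.004,-0.0095,0,0,0,-0.0034,1],[0,0,0.13,0,0,0,1],[0,0,0.13,0,0,0,1],[0,0,0.1,0,0,0,1],[0,0,0.048,0,0,0,1]]
  ]
}}

```text
t: 4.05
position: [0.4768, -0.2232, 0.1777]
eef_rot: [0.822, 0.569, -0.001, -0.002]
contact_force: [0.1, 1.0, -0.1]
width: 1.001
```

Run:
```python
from plant import r,cams
from h import *
go(r.read_state(),[.4787,-.2282,.179],69.17)
d=cams.get_image("wrist");cv2.imwrite("pics/w2.png",d["image"][:,:,::-1])
```

```text
t 4.05 pos [ 0.4768 -0.2232  0.1777] yaw 69.35 tilt [-0.0033  0.0026 -1.    ] w 1.001 F [ 0.13  1.01 -0.05]
units [-0.0136  0.0117 -0.0043] rows 0.1105009401844289 ('rz units', np.float64(0.002))
```

View pics/w2.png

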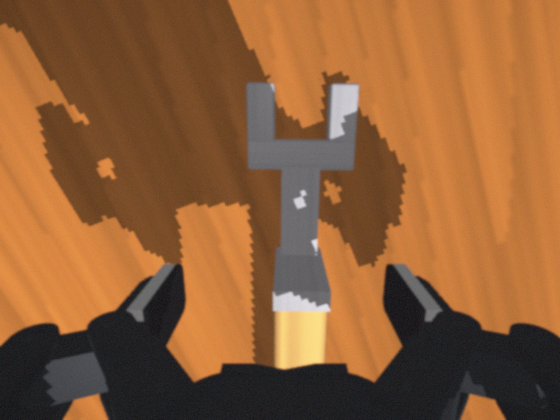

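Call:
{"api": "arm_command", "payload": {
  "commands": [
    [[0,0,0,0,0,0,1],[0,0,0,0,0,0,1]]
  ]
}}

```text
t: 4.3
position: [0.4786, -0.2251, 0.181]
eef_rot: [0.823, 0.568, 0.0, 0.001]
contact_force: [-0.3, -0.4, -0.1]
width: 0.998
```

Run:
```python
from plant import r,cams
from h import *
s=r.read_state()
d=cams.get_image("wrist");im=d["image"];cv2.imwrite("pics/w3.png",im[:,:,::-1])
hsv=cv2.cvtColor(im,cv2.COLOR_RGB2HSV)
for row in(100,155,220):
    m=np.where((hsv[row,:,1]<80))[0];m=m[(m>200)&(m<400)];print(row,m.min(),m.max(),ray(d,[(m.min()+m.max())/2,row],.009).round(4))
go(s,[.4787,-.2282,.179],69.17)
```

```text
100 239 347 [[ 0.5088 -0.1561  0.009 ]]
155 240 344 [[ 0.5009 -0.1763  0.009 ]]
220 274 308 [[ 0.4906 -0.2028  0.009 ]]
t 4.3 pos [ 0.4786 -0.2251  0.181 ] yaw 69.26 tilt [ 0.0015 -0.0011 -1.    ] w 0.998 F [-0.29 -0.37 -0.11]
units [-0.0095  0.004   0.0068] rows 0.07421940394058295 ('rz units', np.float64(0.001))
```

View pics/w3.png

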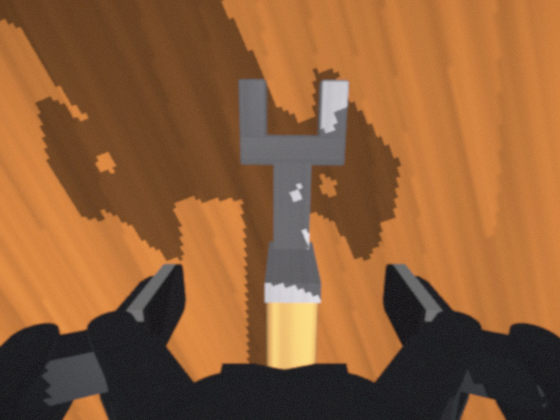

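Call:
{"api": "arm_command", "payload": {
  "commands": [
    [[-0.004,0.01,0.007,0,0,0.004,1],[0,0,0,0,0,0,-1],[0,0,0,0,0,0,-1],[0,0,0,0,0,0,-1],[0,0,0,0,0,0,-1]]
  ],
  "force": 60
}}

```text
t: 4.85
position: [0.4806, -0.2279, 0.1777]
eef_rot: [0.825, 0.565, -0.0, -0.0]
contact_force: [-0.2, -0.7, -0.0]
width: 0.333
```

Call:
{"api": "arm_command", "payload": {
  "commands": [
    [[0,0,0,0,0,0,-1],[0,0,0,0,0,0,-1],[0,0,0,0,0,0,-1],[0,0,0,0,0,0,-1]]
  ]
}}

```text
t: 5.25
position: [0.4807, -0.2279, 0.1778]
eef_rot: [0.825, 0.565, 0.0, 0.0]
contact_force: [-0.8, 0.2, 2.7]
width: 0.225
```

Run:
```python
from plant import r,cams
from h import *
s=r.read_state()
d=cams.get_image("wrist");im=d["image"];cv2.imwrite("pics/w4.png",im[:,:,::-1])
go(s,[.4787,-.2282,.179],69.17)
```

```text
t 5.25 pos [ 0.4807 -0.2279  0.1778] yaw 68.81 tilt [ 3.e-04 -3.e-04 -1.e+00] w 0.225 F [-0.82  0.18  2.65]
units [-0.0032 -0.0058 -0.0041] rows 0.046582522548595594 ('rz units', np.float64(-0.004))
```

View pics/w4.png

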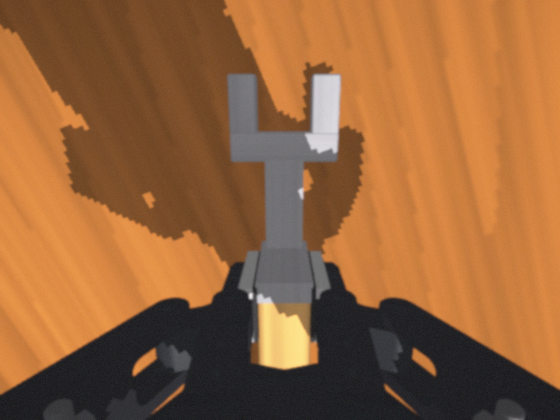

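Run:
```python
from plant import r,cams
from h import *
d=cams.get_image("wrist");s=r.read_state();T=R.from_quat(s["eef_rot"]).as_matrix()
t=ray(d,[[228,74],[257,74],[312,75],[340,75]],.009);print("tips tool frame",((t-s["position"])@T).round(4), "mid",((t.mean(0)-s["position"])@T).round(4))
b=ray(d,[[231,160],[337,160]],.009);print("bridge rear",((b-s["position"])@T).round(4))
d=cams.get_image("top");o=np.array([160,170])-.4
for a in([(110,118),(270,130)],[(85,352),(260,372)]):
    p=ray(d,o+np.array(a)/5,.044);v=p[0]-p[1];print(p.round(4).tolist(),np.degrees(np.arctan2(v[1],v[0])))
im=d["image"];c=cv2.resize(im[170:275,160:315],None,fx=5,fy=5,interpolation=cv2.INTER_CUBIC)
```

```text
tips tool frame [[ 0.0846 -0.0214  0.1687]
 [ 0.0846 -0.0104  0.1687]
 [ 0.0843  0.0106  0.1688]
 [ 0.0843  0.0213  0.1688]] mid [0.0845 0.     0.1687]
bridge rear [[ 0.0519 -0.0217  0.1687]
 [ 0.0519  0.0216  0.1688]]
[[0.6246, 0.2825, 0.044], [0.6182, 0.2148, 0.044]] 84.60167213659142
[[0.5259, 0.2931, 0.044], [0.5161, 0.2198, 0.044]] 82.34989381627297
```

Call:
{"api": "arm_command", "payload": {
  "commands": [
    [[0,0,-0.02,0,0,0,-1],[0,0,-0.1,0,0,0,-1],[0,0,-0.15,0,0,0,-1],[0,0,-0.15,0,0,0,-1],[0,0,-0.1,0,0,0,-1]]
  ],
  "force": 90
}}

```text
t: 5.9
position: [0.4807, -0.2278, 0.3366]
eef_rot: [0.825, 0.565, 0.0, 0.001]
contact_force: [0.6, -0.7, -1.9]
width: 0.22
```

Call:
{"api": "arm_command", "payload": {
  "commands": [
    [[0,0,0,0,0,-0.09,-1],[0,0,0,0,0,-0.09,-1],[0,0,0,0,0,0,-1]]
  ]
}}

```text
t: 6.2
position: [0.4803, -0.2275, 0.3337]
eef_rot: [0.737, 0.676, -0.0, -0.0]
contact_force: [0.6, 0.2, -2.2]
width: 0.222
```

Run:
```python
from plant import r,cams
from h import *
go(r.read_state(),[.47,.02,.335],85)
```

```text
t 6.2 pos [ 0.4803 -0.2275  0.3337] yaw 85.09 tilt [-5.e-04  4.e-04 -1.e+00] w 0.222 F [ 0.62  0.22 -2.2 ]
units [ 0.819  -0.1048 -0.004 ] rows 4.954224324158885 ('rz units', np.float64(0.0009))
```

Call:
{"api": "arm_command", "payload": {
  "commands": [
    [[0.14,-0.018,0,0,0,0,-1],[0.14,-0.018,0,0,0,0,-1],[0.14,-0.018,0,0,0,0,-1],[0.14,-0.018,0,0,0,0,-1],[0.14,-0.018,0,0,0,0,-1]]
  ]
}}

```text
t: 6.7
position: [0.4713, -0.0147, 0.3332]
eef_rot: [0.739, 0.674, -0.0, -0.001]
contact_force: [1.2, 0.1, -2.8]
width: 0.223
```

Call:
{"api": "arm_command", "payload": {
  "commands": [
    [[0.12,-0.014,0,0,0,0,-1],[0,0,0,0,0,0,-1],[0,0,0,0,0,0,-1]]
  ]
}}

```text
t: 7.0
position: [0.4707, 0.0207, 0.3333]
eef_rot: [0.737, 0.676, -0.0, -0.0]
contact_force: [0.8, -0.5, -2.3]
width: 0.224
```

Run:
```python
from plant import r,cams
from h import *
d=cams.get_image("wrist");cv2.imwrite("pics/w5.png",cv2.resize(d["image"][:,:,::-1],(800,600),interpolation=cv2.INTER_CUBIC))
go(r.read_state(),[.47,.02,.335],85)
```

```text
t 7.05 pos [0.4709 0.0198 0.3334] yaw 84.94 tilt [-7.e-04 -4.e-04 -1.e+00] w 0.225 F [-0.18 -0.   -2.  ]
units [ 0.0003 -0.003  -0.0055] rows 0.037339816885159395 ('rz units', np.float64(-0.0007))
```

View pics/w5.png

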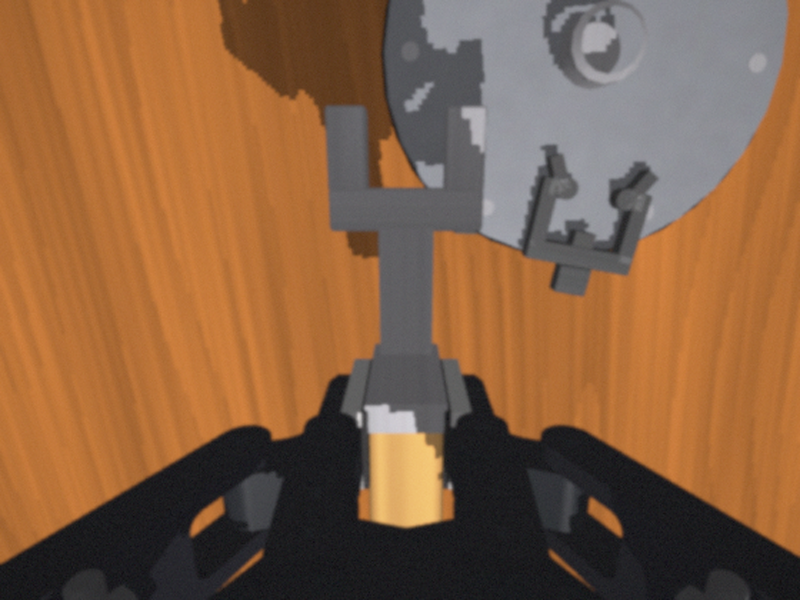

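Run:
```python
from plant import r,cams
from h import *
d=cams.get_image("wrist");c=cv2.resize(d["image"][95:210,355:470],None,fx=5,fy=5,interpolation=cv2.INTER_CUBIC);cv2.imwrite("pics/w5c.png",c[:,:,::-1])
c=cv2.resize(d["image"][0:75,370:470],None,fx=7,fy=7,interpolation=cv2.INTER_CUBIC);cv2.imwrite("pics/w5a.png",c[:,:,::-1])
```

```text
(no output)
```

View pics/w5c.png

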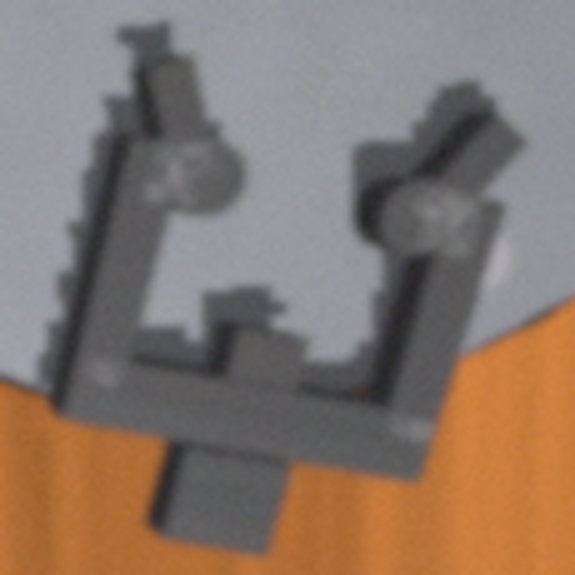

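View pics/w5a.png

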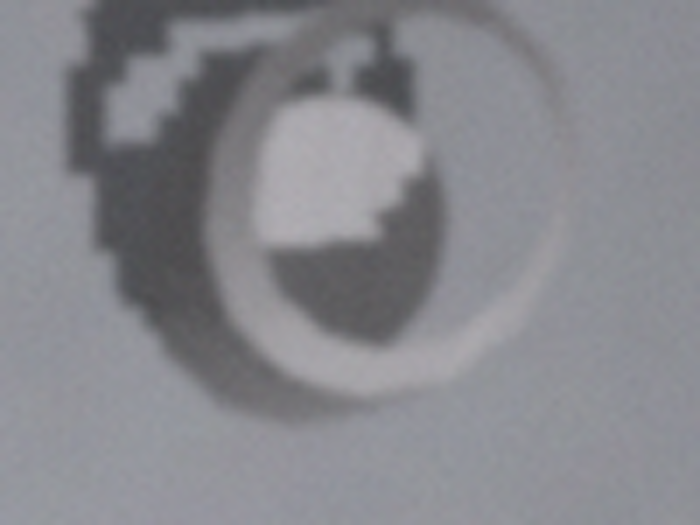

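Run:
```python
from plant import r,cams
from h import *
s=r.read_state();d=cams.get_image("wrist");T=R.from_quat(s["eef_rot"]).as_matrix()
f=lambda p:np.array([355,95])+np.array(p)/5-.4
P=ray(d,[f((68,410)),f((418,476)),f((160,530)),f((268,550))],.075)
print(P.round(4).tolist(),"barw",np.linalg.norm(P[0]-P[1]))
v=P[1]-P[0];y=np.arctan2(v[0],-v[1]);print("clip yaw",np.degrees(y)) 
u=np.array([np.cos(y),np.sin(y)])
print("seat from bar",P[:2].mean(0)[:2]+.028*u,"from tail",P[2:].mean(0)[:2]+.042*u, "tailw",np.linalg.norm(P[2]-P[3]))
a=ray(d,[[370+392/7-.43,197/7-.43],[370+210/7-.43,197/7-.43],[370+575/7-.43,197/7-.43]],.097);print("axle",a.round(4).tolist())
im=d["image"];C=cloud(d);m=abs(C[...,2]-.066)<.003
m[:,:335]=0
m=cv2.morphologyEx(m.astype(np.uint8),cv2.MORPH_OPEN,np.ones((5,5)))
p=C[m>0];print("face z",p[:,2].mean())
```

```text
[[0.531, 0.0427, 0.075], [0.579, 0.0292, 0.075], [0.5434, 0.0246, 0.075], [0.5585, 0.0203, 0.075]] barw 0.049933359951785515
clip yaw 74.25685670838735
seat from bar [0.5625859  0.06288576] from tail [0.56235154 0.06288695] tailw 0.0156467986118558
axle [[0.5587, 0.1274, 0.097], [0.5445, 0.1287, 0.097], [0.5731, 0.1261, 0.097]]
face z 0.06505297846573467
```

Run:
```python
from plant import r,cams
from h import *
for n in("top","scene"):
    d=cams.get_image(n);C=cloud(d);v,u=np.mgrid[0:420,0:560]
    roi=(C[...,0]>.48)&(C[...,0]<.68)&(C[...,1]>.20)&(C[...,1]<.34)
    # points above bench by >15mm and below wheel, beyond the wheel
    c=np.array([.5587,.1274]);dist=np.hypot(C[...,0]-c[0],C[...,1]-c[1])
    m=roi&(C[...,2]>.015)&(C[...,2]<.055)&(dist>.10)
    m2=roi&(abs(C[...,2]-.044)<.004)&(dist>.1)
    for k in(m,m2):
        p=C[k][:,:2];print(n,k.sum(),(cv2.minAreaRect((p*1000).astype(np.float32))))
    print(np.histogram(C[m][:,2],8))
    im=d["image"]
    x0,y0,x1,y1=(165,180,225,255) if n=="top" else (330,185,390,255)
    cv2.imwrite(f"pics/bed_{n}.png",cv2.resize(im[y0:y1,x0:x1],None,fx=8,fy=8,interpolation=cv2.INTER_CUBIC)[:,:,::-1])
```

```text
top 1916 ((572.7684326171875, 259.1951904296875), (94.11905670166016, 110.19454193115234), 83.91490173339844)
top 291 ((572.5106201171875, 276.19464111328125), (58.15119171142578, 99.02822875976562), 75.75391387939453)
(array([ 43, 652, 258,  61, 433, 179, 164, 126]), array([0.01525921, 0.01942773, 0.02359626, 0.02776478, 0.0319333 ,
       0.03610182, 0.04027035, 0.04443887, 0.04860739]))
scene 1680 ((579.669921875, 259.55352783203125), (97.39258575439453, 110.40890502929688), 80.51813507080078)
scene 214 ((581.5512084960938, 298.1856994628906), (20.02577018737793, 100.79115295410156), 83.10897064208984)
(array([174, 525, 115, 186, 383,  79, 165,  53]), array([0.01544157, 0.01950914, 0.02357671, 0.02764428, 0.03171185,
       0.03577942, 0.03984699, 0.04391456, 0.04798213]))
```

View pics/bed_top.png

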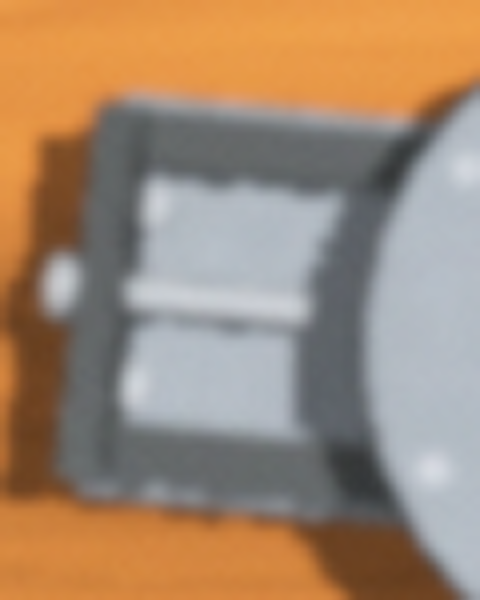

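View pics/bed_scene.png

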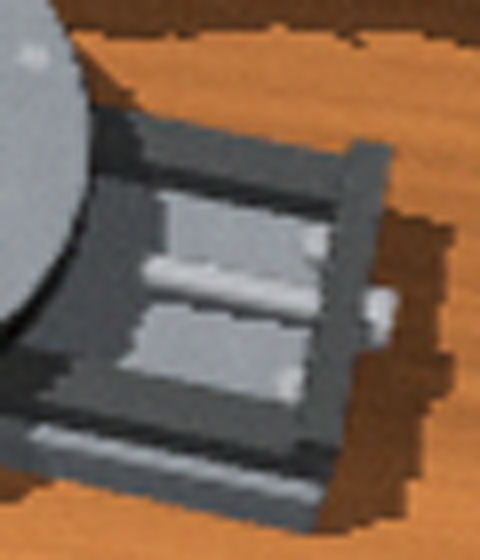

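Run:
```python
from plant import r,cams
from h import *
for n,o,L in(("top",(165,180),{"end":((62,475),(106,108)),"endin":((105,470),(148,125)),"rod":((310,308),(125,290)),"railR":((415,125),(140,103)),"railL":((400,520),(100,495))}),("scene",(330,185),{"end":((335,440),(390,148)),"rod":((150,268),(320,303)),"railin":((170,190),(330,215))})):
    d=cams.get_image(n)
    for k,(a,b) in L.items():
        z=.03 if k=="rod" else .044
        p=ray(d,[np.array(o)+np.array(a)/8-.44,np.array(o)+np.array(b)/8-.44],z);v=p[1]-p[0]
        y=np.degrees(np.arctan2(v[1],v[0]));
        if "end" in k:
            y+=90
            m=p.mean(0)[:2]-[.5587,.1274];print("centerline",np.degrees(np.arctan2(m[1],m[0])),np.linalg.norm(m),np.linalg.norm(v))
        print(n,k,round(y,2),p.round(4).tolist())
```

```text
centerline 83.92065215929875 0.1698266688417988 0.09738885794783109
top end 83.18 [[0.5283, 0.3021, 0.044], [0.625, 0.2905, 0.044]]
centerline 84.14917107673585 0.15852475590259388 0.0915907871546648
top endin 82.85 [[0.5294, 0.2908, 0.044], [0.6203, 0.2794, 0.044]]
top rod 83.32 [[0.5718, 0.2392, 0.03], [0.5775, 0.2886, 0.03]]
top railR 84.32 [[0.619, 0.2088, 0.044], [0.6262, 0.2815, 0.044]]
top railL 84.1 [[0.5148, 0.2136, 0.044], [0.5229, 0.2921, 0.044]]
centerline 82.73482018404908 0.17270024203552256 0.09655593293915715
scene end 262.92 [[0.6284, 0.2928, 0.044], [0.5326, 0.3047, 0.044]]
scene rod 83.99 [[0.5723, 0.242, 0.03], [0.5773, 0.2891, 0.03]]
scene railin 87.15 [[0.555, 0.2447, 0.044], [0.5572, 0.2889, 0.044]]
```

```bash
cat >> h.py <<'E'
AX=np.array([.5587,.1274]);Y=np.radians(83.6);U=np.array([np.cos(Y),np.sin(Y)]);N=np.array([U[1],-U[0]])
def tcp(al,lat,z,off=.0845):
    return [*(AX+(al-off)*U+lat*N),z]
def al(s,off=.0845):
    T=R.from_quat(s["eef_rot"]).as_matrix();p=(s["position"]+T[:,0]*off)[:2]-AX
    print("tips along %.4f lat %.4f"%(p@U,p@N))
E
python3 - <<'E'
from plant import r
from h import *
s=r.read_state();al(s);go(s,tcp(-.125,.0055,.2455),83.6)
E
```

```text
tips along -0.0330 lat -0.0769
t 7.35 pos [0.471  0.019  0.3335] yaw 84.89 tilt [-2.e-04 -1.e-04 -1.e+00] w 0.222 F [-0.44 -0.4  -1.13]
units [-0.3126  0.2615  0.2934] rows 3.0129672678727886 ('rz units', np.float64(0.0143))
```

Call:
{"api": "arm_command", "payload": {
  "commands": [
    [[-0.13,0.06,0,0,0,0.0143,-1],[-0.13,0.1,0,0,0,0,-1],[-0.053,0.1015,0,0,0,0,-1],[0,0,0.12,0,0,0,-1],[0,0,0.12,0,0,0,-1]]
  ]
}}

```text
t: 7.85
position: [0.5408, -0.0837, 0.2616]
eef_rot: [0.746, 0.666, 0.001, 0.002]
contact_force: [-0.7, 0.6, -2.1]
width: 0.218
```

Call:
{"api": "arm_command", "payload": {
  "commands": [
    [[0,0,0.05,0,0,0,-1],[0,0,0,0,0,0,-1],[0,0,0,0,0,0,-1]]
  ]
}}

```text
t: 8.15
position: [0.5398, -0.0822, 0.2469]
eef_rot: [0.745, 0.667, 0.0, 0.0]
contact_force: [0.9, -0.6, -1.6]
width: 0.221
```

Run:
```python
from plant import r,cams
from h import *
s=r.read_state();al(s);go(s,tcp(-.125,.0055,.2455),83.6)
d=cams.get_image("wrist");cv2.imwrite("pics/w6.png",cv2.resize(d["image"][:,:,::-1],(800,600),interpolation=cv2.INTER_CUBIC))
d=cams.get_image("scene");cv2.imwrite("pics/s6.png",cv2.resize(d["image"][100:250,180:380,::-1],(800,600),interpolation=cv2.INTER_CUBIC))
```

```text
tips along -0.1259 lat 0.0045
t 8.15 pos [ 0.5398 -0.0822  0.2469] yaw 83.67 tilt [ 0. -0. -1.] w 0.221 F [ 0.9  -0.6  -1.59]
units [0.0031 0.0031 0.0045] rows 0.037672323824950275 ('rz units', np.float64(0.0008))
```

View pics/w6.png

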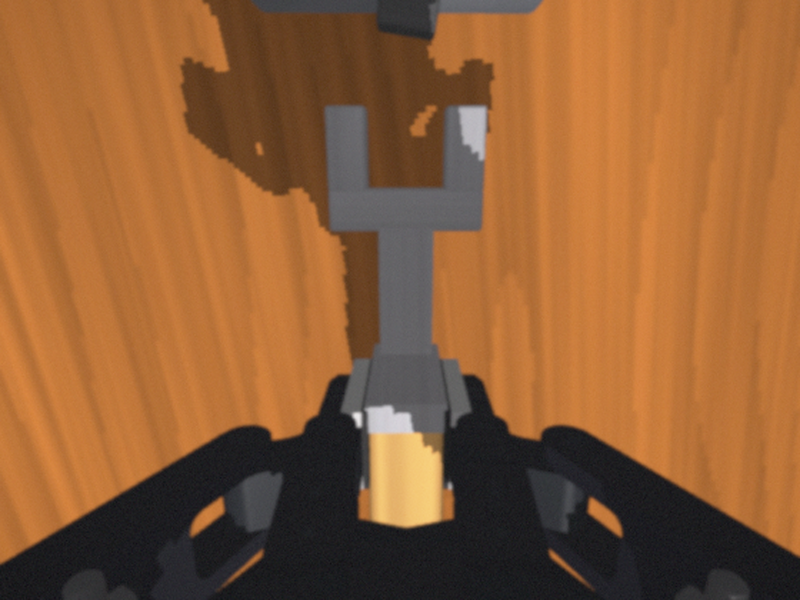

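View pics/s6.png

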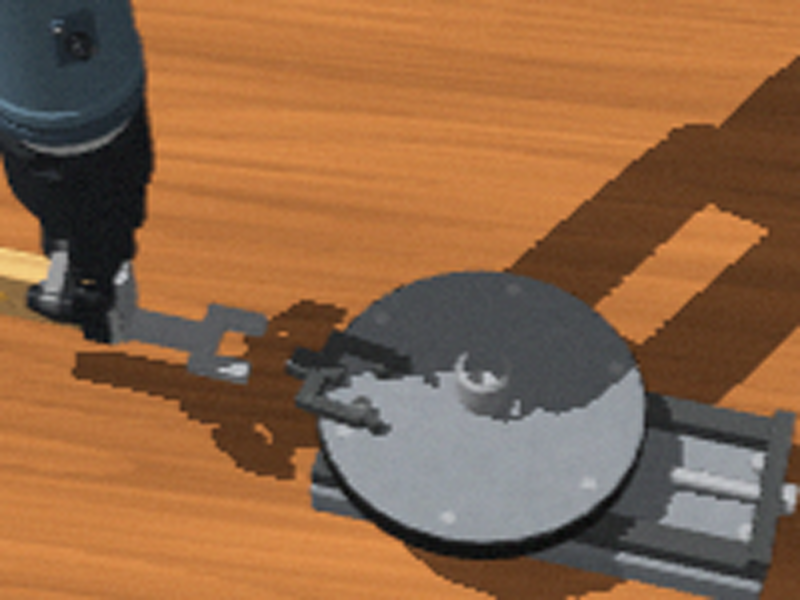

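Call:
{"api": "arm_command", "payload": {
  "commands": [
    [[0.05,0,0.0035,0,0,0,-1],[0.04,0,0,0,0,0,-1],[0,0,0,0,0,0,-1]]
  ]
}}

```text
t: 8.55
position: [0.5425, -0.0528, 0.2462]
eef_rot: [0.744, 0.668, 0.0, 0.0]
contact_force: [-0.2, 0.4, -2.0]
width: 0.223
```

```bash
cat > look.py <<'E'
import sys
from plant import r,cams
from h import *
s=r.read_state();al(s);go(s,tcp(-.05,.0,.2455),83.6)
d=cams.get_image("wrist");cv2.imwrite(f"pics/w{sys.argv[1]}.png",cv2.resize(d["image"][:250,120:460,::-1],None,fx=2.3,fy=2.3,interpolation=cv2.INTER_CUBIC))
d=cams.get_image("scene");cv2.imwrite(f"pics/s{sys.argv[1]}.png",cv2.resize(d["image"][140:240,220:353,::-1],None,fx=5,fy=5,interpolation=cv2.INTER_CUBIC))
E
python3 look.py 7
```

```text
tips along -0.0963 lat 0.0037
t 8.55 pos [ 0.5425 -0.0528  0.2462] yaw 83.84 tilt [ 7.e-04  4.e-04 -1.e+00] w 0.223 F [-0.16  0.4  -2.  ]
units [ 0.1545 -0.0128  0.0022] rows 0.9303715085119565 ('rz units', np.float64(0.0027))
```

View pics/w7.png

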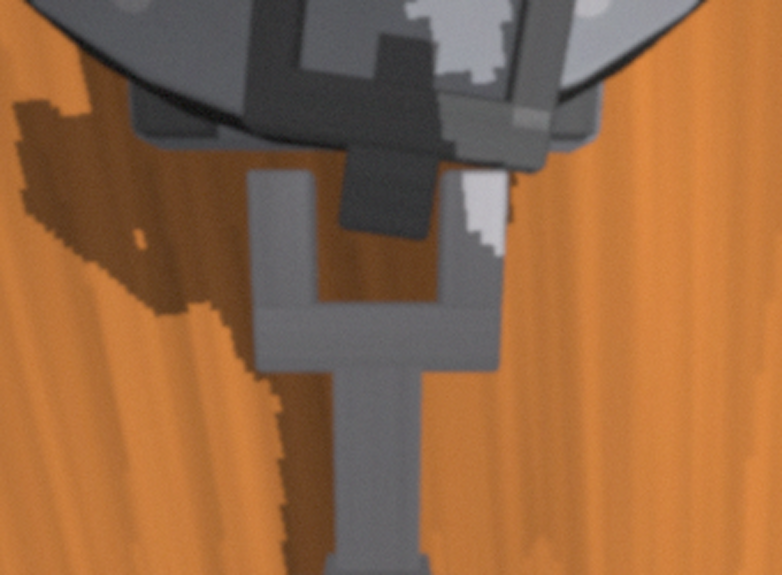

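View pics/s7.png

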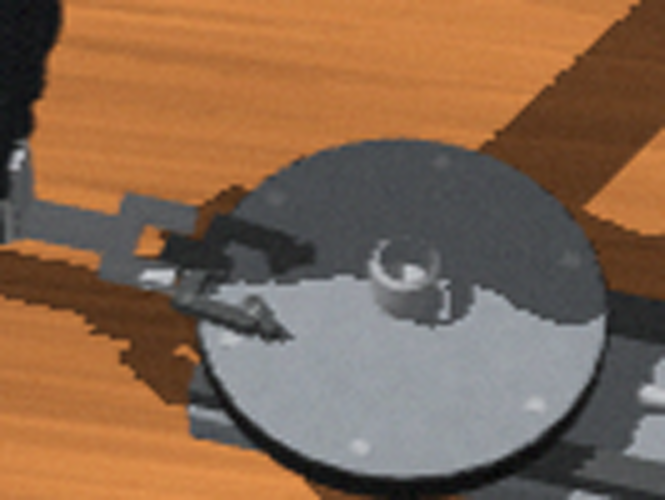

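Call:
{"api": "arm_command", "payload": {
  "commands": [
    [[0.01,0.006,0,0,0,0.002,-1],[0.012,0,0,0,0,0,-1],[0.012,0,0,0,0,0,-1],[0,0,0,0,0,0,-1]]
  ]
}}

```text
t: 9.05
position: [0.5454, -0.0445, 0.2455]
eef_rot: [0.746, 0.666, -0.0, -0.0]
contact_force: [1.3, 0.1, -1.7]
width: 0.22
```

```bash
python3 look.py 8
```

```text
tips along -0.0878 lat 0.0060
t 9.05 pos [ 0.5454 -0.0445  0.2455] yaw 83.55 tilt [-2.e-04  2.e-04 -1.e+00] w 0.22 F [ 1.29  0.13 -1.72]
units [ 1.261e-01 -2.000e-02 -1.000e-04] rows 0.7658212943488047 ('rz units', np.float64(-0.0005))
```

View pics/w8.png

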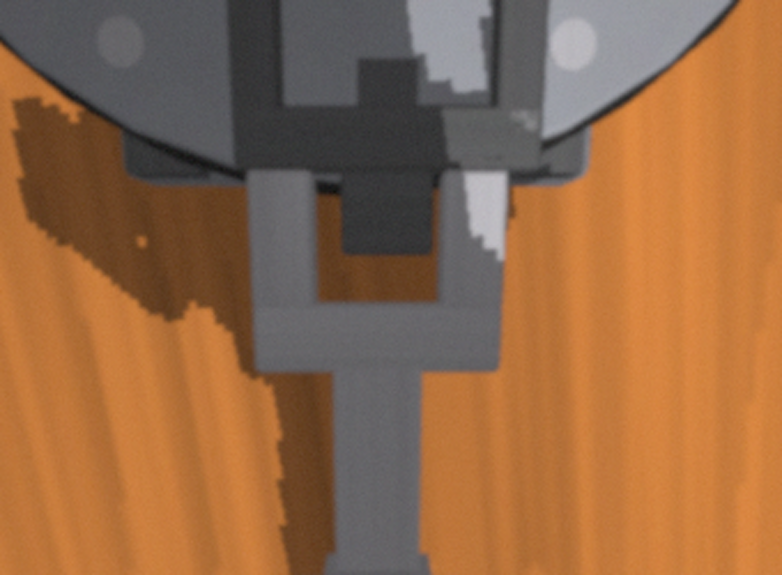

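View pics/s8.png

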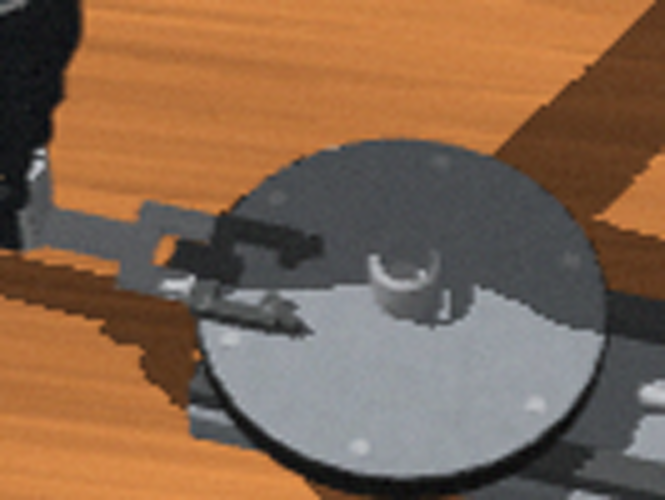

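Call:
{"api": "arm_command", "payload": {
  "commands": [
    [[0.02,-0.005,0,0,0,0,-1],[0.02,-0.005,0,0,0,0,-1],[0.02,-0.005,0,0,0,0,-1],[0.02,-0.005,0,0,0,0,-1],[0.015,-0.005,0,0,0,0,-1]]
  ]
}}

```text
t: 9.65
position: [0.541, -0.0149, 0.2455]
eef_rot: [0.746, 0.666, -0.0, -0.0]
contact_force: [0.4, -0.1, -1.2]
width: 0.227
```

Call:
{"api": "arm_command", "payload": {
  "commands": [
    [[0,0,0,0,0,0,-1]]
  ]
}}

```text
t: 9.75
position: [0.5409, -0.0148, 0.2455]
eef_rot: [0.745, 0.667, -0.0, -0.0]
contact_force: [0.1, 0.3, -1.4]
width: 0.223
```

```bash
python3 look.py 9
```

```text
tips along -0.0588 lat -0.0018
t 9.75 pos [ 0.5409 -0.0148  0.2455] yaw 83.6 tilt [-4.e-04  3.e-04 -1.e+00] w 0.223 F [ 0.09  0.34 -1.35]
units [0.0294 0.0061 0.0001] rows 0.18017697336658817 ('rz units', np.float64(-0.0))
```

View pics/w9.png

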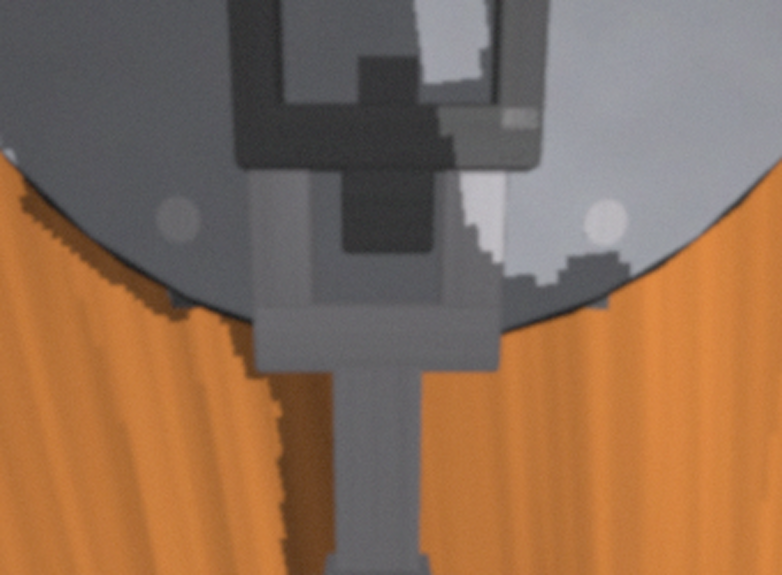

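View pics/s9.png

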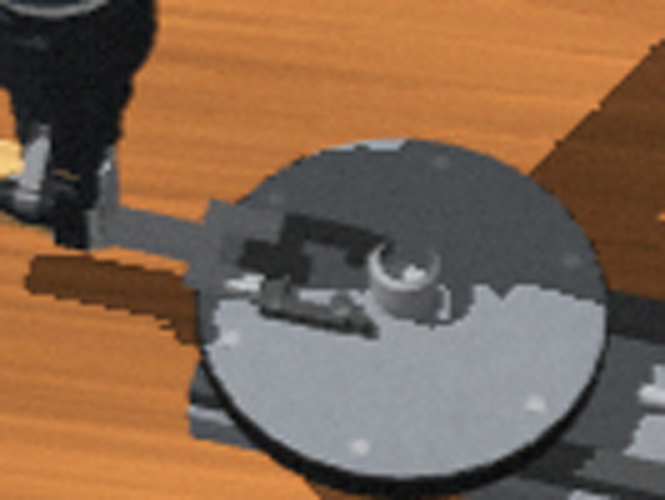

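Call:
{"api": "arm_command", "payload": {
  "commands": [
    [[0.02,0.001,0,0,0,0,-1],[0.018,0,0,0,0,0,-1],[0,0,0,0,0,0,-1]]
  ]
}}

```text
t: 10.15
position: [0.5428, -0.0038, 0.2455]
eef_rot: [0.746, 0.666, 0.0, -0.0]
contact_force: [-0.1, -0.2, -1.9]
width: 0.221
```

```bash
python3 look.py 10
```

```text
tips along -0.0476 lat -0.0011
t 10.15 pos [ 0.5428 -0.0038  0.2455] yaw 83.57 tilt [-0.e+00  3.e-04 -1.e+00] w 0.221 F [-0.09 -0.2  -1.9 ]
units [-0.0079  0.0038  0.0002] rows 0.05297919508862483 ('rz units', np.float64(-0.0003))
```

View pics/w10.png

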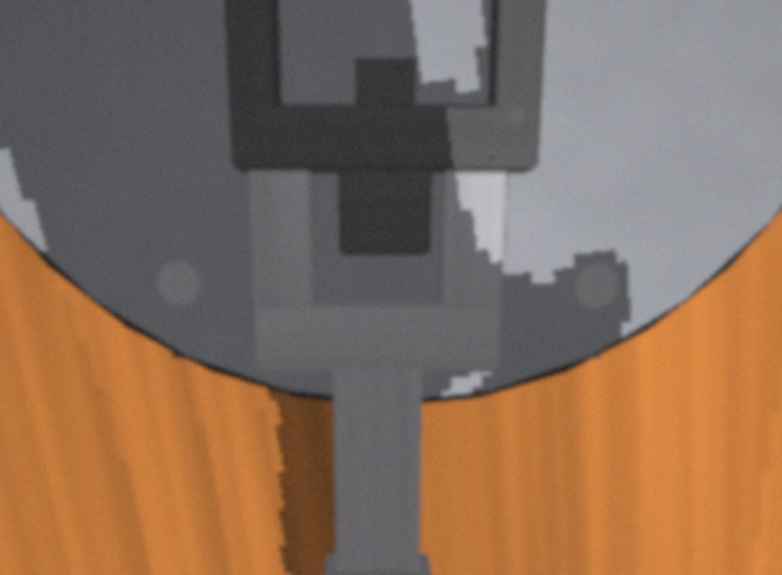

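View pics/s10.png

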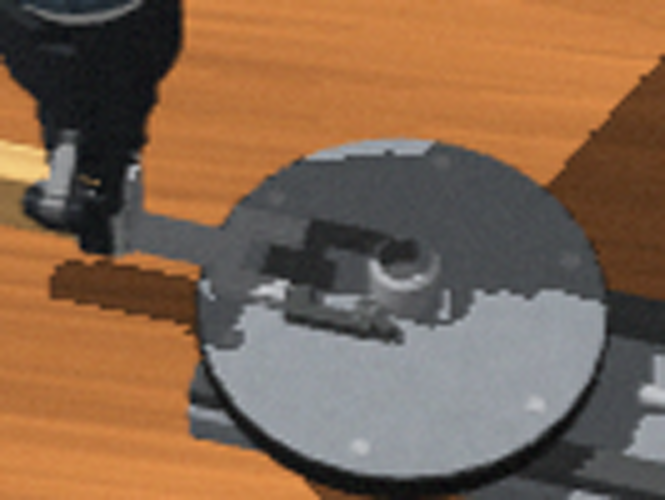

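Call:
{"api": "arm_command", "payload": {
  "commands": [
    [[0.01,0,0,0,0,0,-1],[0,0,0,0,0,0,-1]]
  ]
}}

```text
t: 10.45
position: [0.5431, -0.0012, 0.2456]
eef_rot: [0.746, 0.666, 0.0, -0.0]
contact_force: [-0.3, -0.1, -2.3]
width: 0.221
```

Call:
{"api": "arm_command", "payload": {
  "commands": [
    [[0.01,0,0,0,0,0,-1],[0,0,0,0,0,0,-1]]
  ]
}}

```text
t: 10.65
position: [0.5435, 0.0018, 0.2456]
eef_rot: [0.746, 0.666, 0.0, -0.0]
contact_force: [0.3, 0.6, -1.3]
width: 0.223
```

Call:
{"api": "arm_command", "payload": {
  "commands": [
    [[0.01,0,0,0,0,0,-1],[0,0,0,0,0,0,-1]]
  ]
}}

```text
t: 10.85
position: [0.544, 0.0045, 0.2457]
eef_rot: [0.746, 0.666, 0.0, 0.0]
contact_force: [-0.5, -2.3, -1.7]
width: 0.218
```

Call:
{"api": "arm_command", "payload": {
  "commands": [
    [[0.01,0,0,0,0,0,-1],[0,0,0,0,0,0,-1]]
  ]
}}

```text
t: 11.05
position: [0.5444, 0.0074, 0.2457]
eef_rot: [0.746, 0.666, 0.0, 0.0]
contact_force: [0.3, -4.3, -2.7]
width: 0.22
```

```bash
python3 look.py 11
```

```text
tips along -0.0364 lat -0.0008
t 11.05 pos [0.5444 0.0074 0.2457] yaw 83.54 tilt [ 8.e-04 -6.e-04 -1.e+00] w 0.22 F [ 0.32 -4.31 -2.73]
units [-0.0455  0.003   0.0007] rows 0.27336813920587194 ('rz units', np.float64(-0.0007))
```

View pics/w11.png

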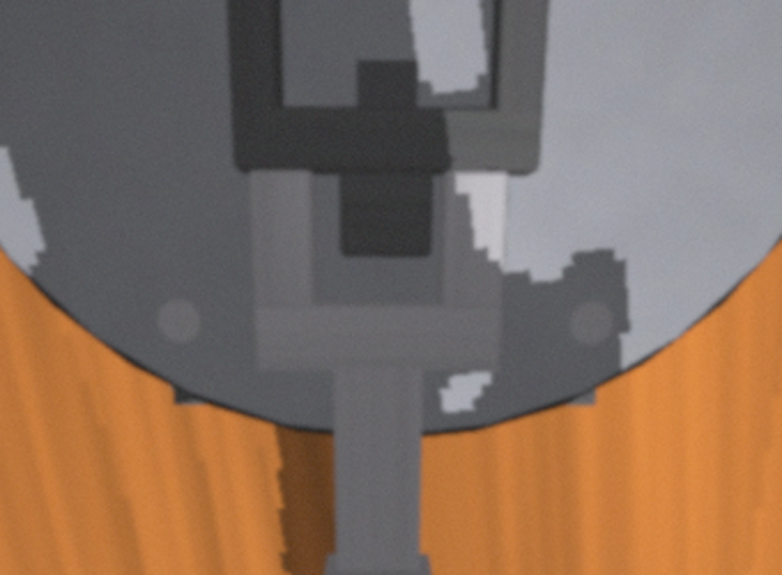

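View pics/s11.png

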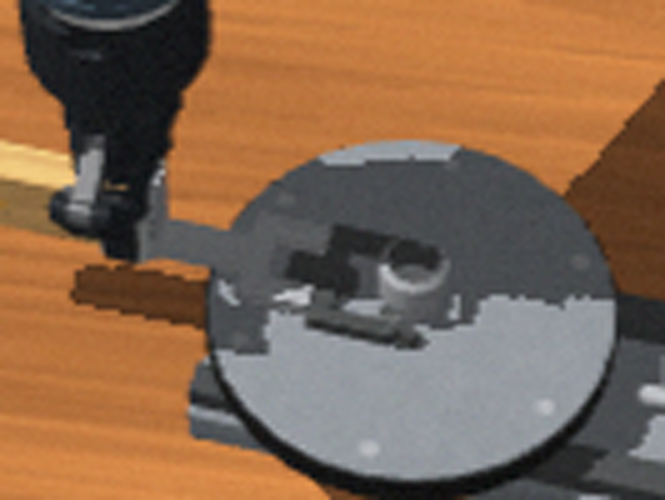

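Call:
{"api": "arm_command", "payload": {
  "commands": [
    [[0.01,0,0,0,0,0,-1],[0,0,0,0,0,0,-1]]
  ]
}}

```text
t: 11.35
position: [0.5447, 0.0103, 0.2457]
eef_rot: [0.746, 0.666, 0.0, 0.0]
contact_force: [1.4, -5.1, -1.4]
width: 0.228
```

Call:
{"api": "arm_command", "payload": {
  "commands": [
    [[0.01,0,0,0,0,0,-1],[0,0,0,0,0,0,-1]]
  ]
}}

```text
t: 11.55
position: [0.545, 0.0131, 0.2458]
eef_rot: [0.746, 0.666, -0.0, 0.001]
contact_force: [0.2, -6.3, -1.5]
width: 0.216
```

Call:
{"api": "arm_command", "payload": {
  "commands": [
    [[0.007,0,0,0,0,0,-1],[0,0,0,0,0,0,-1]]
  ]
}}

```text
t: 11.75
position: [0.5452, 0.0149, 0.2458]
eef_rot: [0.746, 0.666, -0.0, 0.001]
contact_force: [0.2, -7.3, -0.6]
width: 0.22
```

Call:
{"api": "arm_command", "payload": {
  "commands": [
    [[0.007,0.002,0,0,0,0,-1],[0,0,0,0,0,0,-1]]
  ]
}}

```text
t: 11.95
position: [0.5459, 0.0168, 0.2458]
eef_rot: [0.746, 0.666, -0.001, 0.001]
contact_force: [-1.2, -8.4, 0.3]
width: 0.222
```

Call:
{"api": "arm_command", "payload": {
  "commands": [
    [[0.007,0.001,0,0,0,0,-1],[0,0,0,0,0,0,-1]]
  ]
}}

```text
t: 12.15
position: [0.5463, 0.0188, 0.2458]
eef_rot: [0.746, 0.666, -0.001, 0.001]
contact_force: [-1.9, -8.8, 1.0]
width: 0.221
```

Call:
{"api": "arm_command", "payload": {
  "commands": [
    [[0.007,0,0,0,0,0,-1],[0,0,0,0,0,0,-1]]
  ]
}}

```text
t: 12.35
position: [0.5466, 0.0207, 0.2458]
eef_rot: [0.746, 0.666, -0.001, 0.001]
contact_force: [-1.2, -9.9, 0.4]
width: 0.224
```

```bash
python3 look.py 12
```

```text
tips along -0.0228 lat -0.0002
t 12.35 pos [0.5466 0.0207 0.2458] yaw 83.58 tilt [-3.0e-04 -2.2e-03 -1.0e+00] w 0.224 F [-1.21 -9.9   0.44]
units [-0.0905  0.0007  0.0012] rows 0.5432184055232471 ('rz units', np.float64(-0.0003))
```

View pics/w12.png

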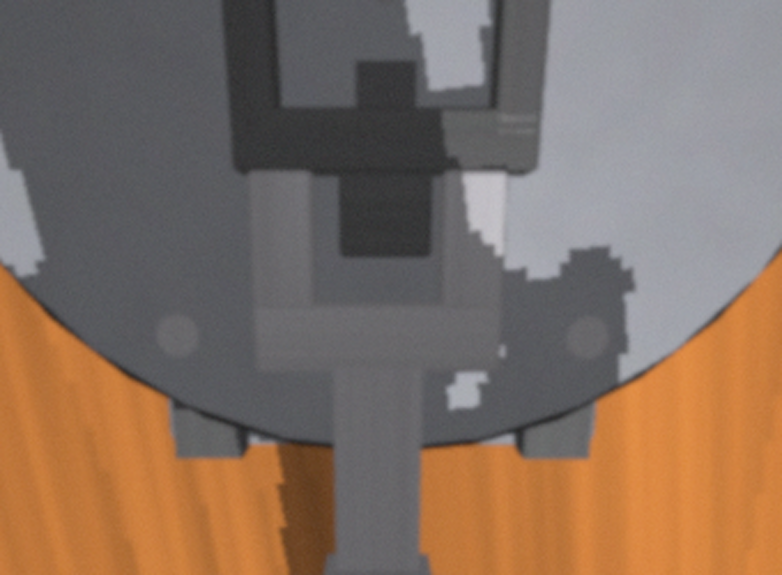

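View pics/s12.png

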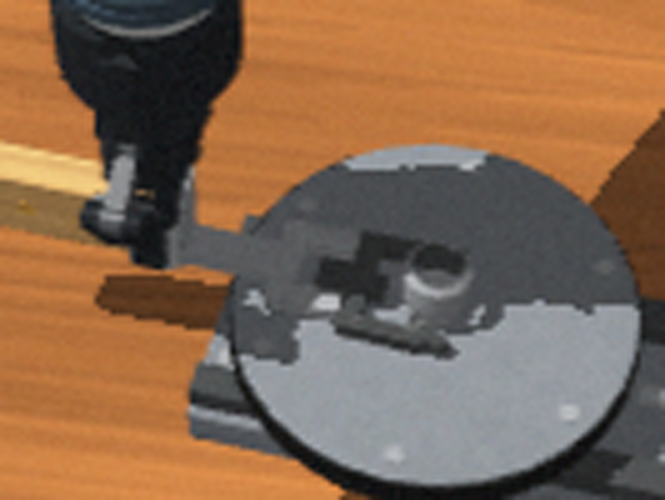

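Call:
{"api": "arm_command", "payload": {
  "commands": [
    [[0.007,0,0,0,0,0,-1],[0,0,0,0,0,0,-1]]
  ]
}}

```text
t: 12.65
position: [0.5467, 0.0233, 0.2457]
eef_rot: [0.746, 0.666, -0.0, 0.0]
contact_force: [-0.1, -1.5, -1.6]
width: 0.22
```

Call:
{"api": "arm_command", "payload": {
  "commands": [
    [[0.006,0,0,0,0,0,-1],[0,0,0,0,0,0,-1]]
  ]
}}

```text
t: 12.85
position: [0.547, 0.0253, 0.2457]
eef_rot: [0.746, 0.666, -0.0, 0.0]
contact_force: [-0.9, -5.2, -1.3]
width: 0.221
```

Call:
{"api": "arm_command", "payload": {
  "commands": [
    [[0.006,0,0,0,0,0,-1],[0,0,0,0,0,0,-1]]
  ]
}}

```text
t: 13.05
position: [0.5471, 0.0269, 0.2457]
eef_rot: [0.746, 0.666, -0.001, 0.0]
contact_force: [-0.5, -6.6, 0.3]
width: 0.224
```

```bash
python3 look.py 13
```

```text
tips along -0.0166 lat -0.0002
t 13.05 pos [0.5471 0.0269 0.2457] yaw 83.57 tilt [-4.0e-04 -1.1e-03 -1.0e+00] w 0.224 F [-0.54 -6.57  0.29]
units [-0.1113  0.001   0.0007] rows 0.6677527522534923 ('rz units', np.float64(-0.0004))
```

View pics/w13.png

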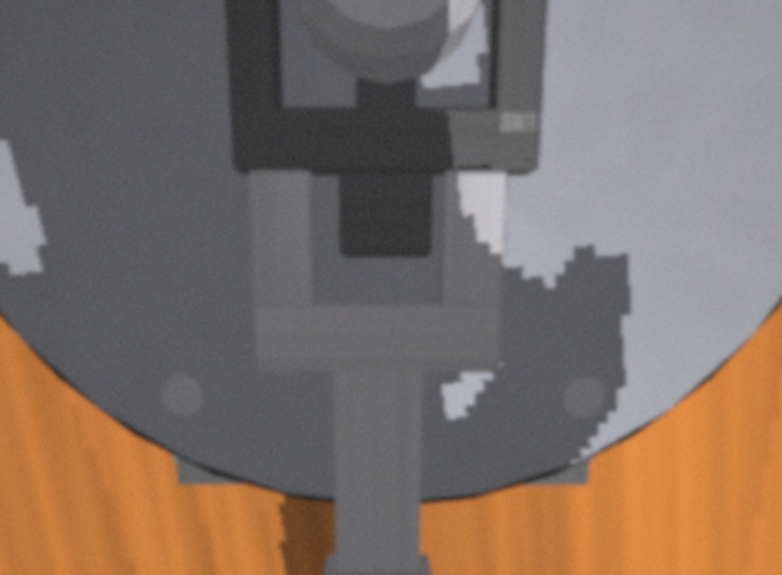

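View pics/s13.png

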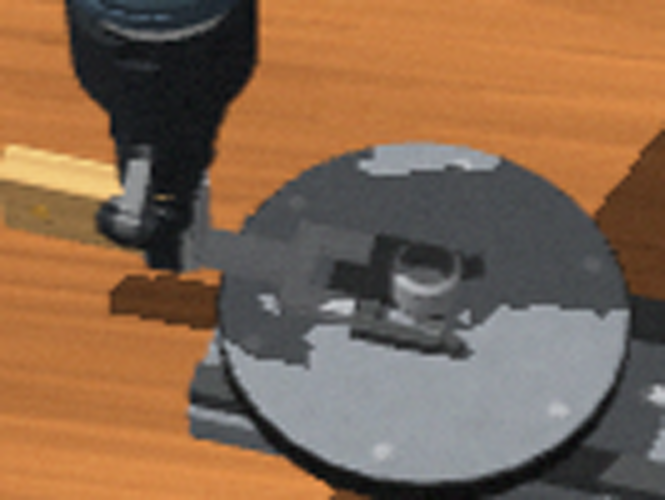

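Call:
{"api": "arm_command", "payload": {
  "commands": [
    [[-0.02,0,0,0,0,0,-1],[-0.02,0,0,0,0,0,-1],[-0.03,0,0,0,0,0,-1],[-0.06,0,0,0,0,0,-1],[-0.08,0,0,0,0,0,-1]]
  ]
}}

```text
t: 13.65
position: [0.5398, -0.0351, 0.2453]
eef_rot: [0.745, 0.667, 0.0, -0.001]
contact_force: [0.8, 0.1, -1.2]
width: 0.222
```

Call:
{"api": "arm_command", "payload": {
  "commands": [
    [[-0.12,0,0,0,0,0,-1],[-0.14,0,0,0,0,0,-1],[-0.14,0,0,0,0,0,-1],[-0.1,0,0,0,0,0,-1],[0,0,0,0,0,0,-1]]
  ]
}}

```text
t: 14.15
position: [0.5229, -0.1882, 0.2455]
eef_rot: [0.747, 0.665, 0.0, 0.001]
contact_force: [-0.0, 0.3, -1.6]
width: 0.221
```

Run:
```python
from plant import r,cams
from h import *
s=r.read_state();go(s,[.48,-.23,.1785],83.6)
for n in("scene","top"):
    d=cams.get_image(n)
    x0,y0,x1,y1=(230,150,390,260) if n=="scene" else (160,170,320,280)
    cv2.imwrite(f"pics/{n}14.png",cv2.resize(d["image"][y0:y1,x0:x1,::-1],None,fx=5,fy=5,interpolation=cv2.INTER_CUBIC))
    cv2.imwrite(f"pics/{n}14f.png",d["image"][:,:,::-1])
    C=cloud(d);v,u=np.mgrid[0:420,0:560]
    if n=="top":
        m=(u>195)&(u<320)&(v>170)&(v<280)&(abs(C[...,2]-.066)<.004);m[:, :]&=True
        p=ray(d,np.c_[u[m],v[m]],.066);print("wheel",cv2.minEnclosingCircle((p[:,:2]*1000).astype(np.float32)))
```

```text
t 14.15 pos [ 0.5229 -0.1882  0.2455] yaw 83.29 tilt [ 7.e-04 -8.e-04 -1.e+00] w 0.221 F [-0.03  0.34 -1.64]
units [-0.1549 -0.1258  0.2233] rows 1.7969738391382835 ('rz units', np.float64(-0.0034))
wheel ((557.8788452148438, 128.8673553466797), 90.8653564453125)
```

View pics/scene14.png

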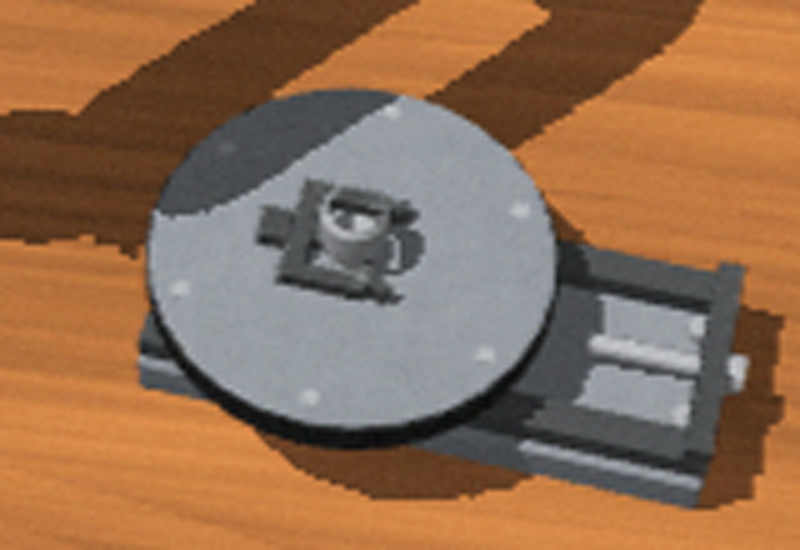

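View pics/top14.png

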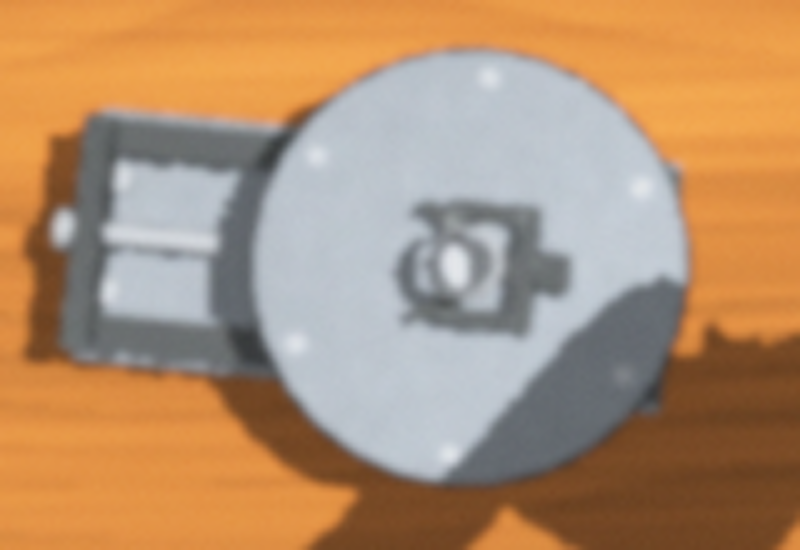

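Call:
{"api": "arm_command", "payload": {
  "commands": [
    [[-0.07,-0.05,0,0,0,0,-1],[-0.05,-0.05,0.03,0,0,0,-1],[0,0,0.1,0,0,0,-1],[0,0,0.07,0,0,0,-1],[0,0,0.018,0,0,0,-1]]
  ]
}}

```text
t: 14.75
position: [0.4884, -0.2147, 0.178]
eef_rot: [0.746, 0.666, -0.0, -0.003]
contact_force: [-0.2, 2.2, 1.1]
width: 0.222
```

Call:
{"api": "arm_command", "payload": {
  "commands": [
    [[0,0,0.004,0,0,0,-1],[0,0,0,0,0,0,-1],[0,0,0,0,0,0,-1]]
  ]
}}

```text
t: 15.05
position: [0.49, -0.2165, 0.1799]
eef_rot: [0.746, 0.666, 0.0, 0.001]
contact_force: [-1.3, 0.6, -1.6]
width: 0.22
```

Call:
{"api": "arm_command", "payload": {
  "commands": [
    [[0,0,0.006,0,0,0,-1],[0,0,0,0,0,0,-1],[0,0,0,0,0,0,-1]]
  ]
}}

```text
t: 15.35
position: [0.4899, -0.2168, 0.1779]
eef_rot: [0.746, 0.666, 0.0, 0.001]
contact_force: [1.3, 1.3, 2.8]
width: 0.225
```

Touching down (2.8 N up). Open and rise.

Call:
{"api": "arm_command", "payload": {
  "commands": [
    [[0,0,0,0,0,0,-0.2],[0,0,0,0,0,0,0.2],[0,0,0,0,0,0,0.6],[0,0,0,0,0,0,0.8],[0,0,0,0,0,0,0.8]]
  ],
  "force": 30
}}

```text
t: 15.85
position: [0.4894, -0.2167, 0.1771]
eef_rot: [0.746, 0.666, -0.0, -0.0]
contact_force: [0.3, -0.6, 0.3]
width: 0.898
```

Call:
{"api": "arm_command", "payload": {
  "commands": [
    [[0,0,-0.04,0,0,0,0.8],[0,0,-0.1,0,0,0,0.8],[0,0,-0.15,0,0,0,0.8],[0,0,-0.1,0,0,0,0.8],[0,0,0,0,0,0,0.8]]
  ]
}}

```text
t: 16.35
position: [0.4909, -0.2175, 0.2999]
eef_rot: [0.746, 0.666, 0.001, 0.005]
contact_force: [0.1, -1.0, 0.2]
width: 0.903
```

Run:
```python
from plant import r,cams
from h import *
s=r.read_state();go(s,[.48,-.23,.1785],83.6)
for n in("top","wrist"):
    d=cams.get_image(n);cv2.imwrite(f"pics/{n}15.png",d["image"][:,:,::-1])
    C=cloud(d)
    if n=="wrist":print(C[270:330:12,280,2].round(4))
```

```text
t 16.35 pos [ 0.4909 -0.2175  0.2999] yaw 83.55 tilt [ 0.0084 -0.006  -0.9999] w 0.903 F [ 0.07 -0.96  0.16]
units [-0.0433 -0.0349  0.4046] rows 2.450237000506447 ('rz units', np.float64(-0.0005))
[ 0.0388  0.0395  0.0395  0.0388 -0.0008]
```

View pics/top15.png

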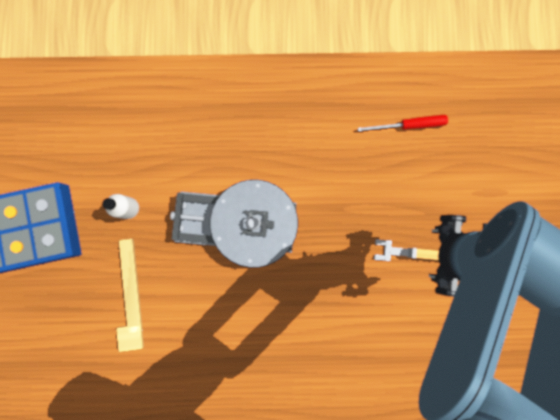

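View pics/wrist15.png

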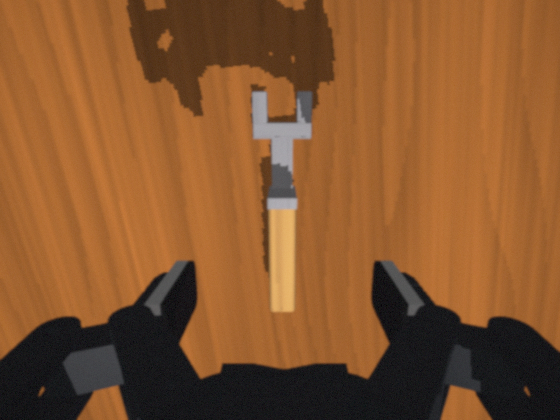

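Call:
{"api": "arm_command", "payload": {
  "commands": [
    [[0,0,0,0,0,0,0.8],[0,0,0,0,0,0,0.8],[0,0,0,0,0,0,0.8]]
  ]
}}

```text
t: 16.75
position: [0.4891, -0.2165, 0.293]
eef_rot: [0.746, 0.666, -0.0, -0.001]
contact_force: [0.3, -0.3, -0.4]
width: 0.897
```

Run:
```python
from plant import r,cams
from h import *
d=cams.get_image("top");o=np.array([160,170])-.4
p=ray(d,[o+np.array((570,273))/5,o+np.array((538,270))/5],.075)[:,:2]-AX
print("tail end, bar rear: along",(p@U).round(4),"lat",(p@N).round(4))
print(r.hand_in())
```

```text
tail end, bar rear: along [-0.0392 -0.0261] lat [-0.0004 -0.0004]
the job is handed in; nothing more can be done
None
```

I pushed the clip home with the fork tool and handed the job in at about 16.8 s; no verdict was reported.

**What I did:** I gripped the fork by its handle and slid its prongs over the clip's tail tab. The push squared the clip and centred it on the axle line. I then pushed in 2–3 mm steps until the push force fell from about 9.9 N to 1.5 N. The push built up again as I moved forward a little more. I drew the tool straight back and laid it flat on the bench.

**Final checks:**
- **Carriage:** the wheel's measured centre is the same as at the start, so it is back at rest. From the peak force I estimate it gave about 16 mm at most, well short of the end stop.
- **Clip:** it sits around the axle with a sideways error of about 0.4 mm. The top camera puts its tail end 39 mm and its back bar 26 mm behind the axle, where 42 and 28 mm are nominal. Those 2–3 mm differences are about the size of the 2 mm calibration error plus the roughly 2 mm pixels. They come close to the 3 mm tolerance, so this check alone does not prove the clip is fully home, but the force drop and the pictures agree that it snapped.
- **Fork tool:** it lies on the bench with the handle top at about 39 mm, well away from the clip.
- **Other objects:** the screwdriver, oil bottle and push stick look unmoved in the top view.

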